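Unlatch the blue steel case

ROBOT

A 6-joint arm with a two-finger parallel gripper is mounted at the origin on a cart in front of the work surface, level with it; the furniture and walls round the work are solid. World frame = base frame: x ahead of the robot, y to its left, z up, the work surface at z = 0. Lengths are in m, angles in rad, forces in N, time in s.
With the tool pointing down it reaches from about 0.35 to 0.775 m from the base axis. Payload 7.3 kg.
Tool frame: the origin (TCP) lies at the very end of the fingers, on their centre line; the grasp point (between the pads) lies 19 mm behind it; z points along the fingers, y is the direction in which the jaws open and shut (so a half turn about z gives the same grasp; the last joint's range is limited). The gripper opens to 92 mm and grips with 3 to 60 N. Pads are 19 mm wide; open, the fingers measure 130 mm over their backs; the gripper's body (75 mm by 190 mm) begins 47 mm behind the grasp point.
Start: joints at [0.986, 0.342, 1.524, -0, 1.275, -0.146], TCP at [0.223, 0.475, 0.196] pointing down, gripper open.
Joint ranges: [-2.53, 2.53], [-0.77, 2.02], [0.04, 2.7], [-1, 4.14], [0.28, 2.66], [-3.11, 3.11]. Speed limits (rad/s): [2.57, 2.57, 3.14, 3.14, 3.14, 3.14].

INTERFACE

Orientations are given as [roll, pitch, yaw] about the fixed x, y, z axes, in that order (R = Rz(yaw) Ry(pitch) Rx(roll)).
In Python, from cell import monitor, eyes, order gives the robot as it stands. The module is installed in compiled form; this text tells all that it offers.
- The arm moves only by the tool carry_out, never from a script. Its argument "targets" is a list of rows, each a list of 2 entries, a list of its own where there are three numbers: the shift along the tool's x, y, z in m, then the turn about the tool's z in rad. In form: [[[dx, dy, dz], twist], ...]. A call has 1 to 10 rows; each row shifts and turns the pose as measured when the row begins, along the tool's axes as they then stand; what a row does not reach is not made up. A row lasts 1/8 s, in which the tool goes at most 62.5 mm and 10.7 degrees, less where a joint would pass 70% of its speed; a pose out of reach is approached as far as the arm can. A call is refused whole if a number of a shift passes 0.0625 or a number of a turn 0.188, either way. A call with a gripper value outside its range is refused whole. "fingers" is the closure, from 0 (fully open) to 1 (shut), set as the call begins (left out, the last holds). The fingers move at their own pace and stop on an object; "grip_force" is the grip in N (left out, the last holds). Time passes only in rows, so rows that do not move let the fingers close. It gives the time, the measured TCP pose, the force and the opening at its end, in the units of the state.
- monitor.observe(): the state, without advancing time (a new reading comes with each control period).
- eyes.read_camera(name): name is "scene" or "side" or "wrist"; returns the picture (480x640x3 uint8, red, green, blue); there is no depth.
- eyes.camera_info(name): a dict with "K" (3x3 intrinsics, pixels), "dist" ([k1, k2, p1, p2, k3] as OpenCV has them; the pictures are not rectified), "rvec" (rotation vector, rad) and "tvec" (3), from world to camera coordinates, as OpenCV has them. Camera axes: x right, y down, z forward; pixel columns grow to the right and rows downward; lengths in m; the calibration is good to about 2 mm. A picture is of the moment at which its call begins: read the wrist's pose just before it. camera_info takes no time and is no camera call; for the wrist camera it gives the pose at the moment of the call.
- order.hand_in(): hands the job in, once; it reports no verdict.
The state is a dict: "time": time; "qpos": joint angles; "qvel": joint speeds; "joint_efforts": joint torques, N m; "tool_pos": TCP position; "tool_rot": TCP orientation; "contact_force": force on the tool from outside, world axes, zero at the start; "torque": the same for the moment, N m; "opening": finger opening in m.
Only numpy, scipy, OpenCV 4.12 (cv2) and the standard library are available. Lean on these libraries where they do the work, as an engineer would, in place of code of your own. Each camera call takes 0.05 s, during which the arm holds its last target.

TASK

Unlatch the blue steel case: press its yellow release button so that the T-handle pops up out of the lid, then turn that handle clockwise (seen from above) as far as it goes, about 75 degrees, and let go of it. Leave the red case latched as it is.

Things in the scene. Friction and masses are not known exactly. Their poses are not given: they have to be found in the camera images.
- blue_case: Blue painted steel case, 130 x 160 mm, fixed to the table; origin under its centre on the table, x and y along its 130 and 160 mm sides, z up. Its shut lid (top 70 mm above the table, stays shut) carries two things on the centre line: at y = +30 mm a steel plate (top at 73 mm) with a slot in which a T-handle lies flush, and at y = -50 mm a yellow push button. A brass latch tongue shows at the +y edge. Which case stands on the left and which on the right changes.
- blue_button_top (a point): Centre of the top face of the blue case's yellow round button, 24 mm in diameter, 10 mm above the lid when up; 80 mm from the handle's axis. z up.
- blue_button (a joint): Press of that button in m: 0 up, 0.008 fully down. It springs back; the first movement takes about 1.5 N and fully down about 4.5 N. The handle is let go at about 0.004.
- blue_handle_bar (a point): Centre of the blue case's dark steel T-handle bar, 76 mm long (its x axis), 14 mm wide (its y axis), 12 mm high, on a 12 mm stem below its middle, which is also the turning axis. It moves with the bar. While latched, x is along the case's x and the bar's top is flush with the plate, 73 mm above the table, where it can be neither gripped nor turned; popped out, the bar's centre is 97 mm above the table with 18 mm free beneath it.
- blue_handle_out (a joint): How far the handle has popped out in m: 0 flush, 0.030 fully out. A spring drives it out when the button is pressed, and the catch then keeps it out after the button is released.
- blue_handle_turn (a joint): Turn of the handle in rad, growing clockwise seen from above: 0 latched, stop at 1.35. It turns easily (about 0.06 N m) once out, and stays where it is left.
- red_case: Red painted steel case, 130 x 160 mm, fixed to the table; origin under its centre on the table, x and y along its 130 and 160 mm sides, z up. Its shut lid (top 70 mm above the table, stays shut) carries two things on the centre line: at y = +30 mm a steel plate (top at 73 mm) with a slot in which a T-handle lies flush, and at y = -50 mm a yellow push button. A brass latch tongue shows at the +y edge. The same lock as the blue case; to be left alone.
- red_handle_out (a joint): How far the red case's handle has popped out in m: 0 flush (latched), 0.030 fully out.

How it is judged:
By the outcome, as a careful person would: the job done as asked, in the order asked, and still so for the second after the job is handed in, with the robot touching nothing.
It also fails if it takes over 45 s, if anything falls off the work surface, if the arm or the gripper's body presses on something with over 40 N, if the wrist force passes 120 N, or if a joint passes its speed limit or range.

## Working session

There is one attempt and no reset: what is moved stays moved. The work goes in short steps, Python scripts to look and compute and a tool call to move; the robot and the scene stay as the last step left them, time stands still between calls to the robot, and variables do not carry over. Pictures are saved under pics/ and viewed, and the job is handed in when it is done.

Besides the shell and the picture viewer there is one more tool, called after "Call:" as name(argument=value, ...) on one line, values as JSON. carry_out: Moves the arm, as the interface text tells. Its arguments: {"type":"object","properties":{"targets":{"type":"array","items":{"type":"array"}},"fingers":{"type":"number"},"grip_force":{"type":"number"}},"required":["targets"]}

```bash
mkdir -p pics
python3 - <<'E'
from cell import monitor, eyes
import cv2
s=monitor.observe();print(s)
for n in ["scene","side","wrist"]:
    i=eyes.camera_info(n);print(n,i)
    cv2.imwrite(f"pics/{n}0.png",eyes.read_camera(n)[:,:,::-1])
E
```

```text
{'time': 0.0, 'qpos': array([ 9.85998449e-01,  3.42717640e-01,  1.52500727e+00,  5.11887147e-06,
        1.27541120e+00, -1.45977996e-01]), 'qvel': array([-0.00199144,  0.00080706, -0.00036924,  0.0010107 ,  0.00015288,
        0.00011655]), 'joint_efforts': array([-2.58349050e-03, -4.31266594e+01, -2.44199646e+01,  7.14870170e-02,
        5.63182938e-02, -1.96111473e-04]), 'tool_pos': array([0.22277208, 0.47489074, 0.19515105]), 'tool_rot': array([-3.14006633e+00, -2.29353500e-04,  2.70277110e+00]), 'contact_force': array([-0.46620971,  0.06295456, -0.17425069]), 'torque': array([0.03611237, 0.02714662, 0.00638373]), 'opening': 0.09201106998672642}
scene {'K': array([[492.57756123,   0.        , 314.39706735],
       [  0.        , 492.57756123, 236.24388693],
       [  0.        ,   0.        ,   1.        ]]), 'dist': array([-0.1009333,  0.       ,  0.       ,  0.       ,  0.       ]), 'rvec': array([ 1.91106678, -1.01504953,  0.55715386]), 'tvec': array([-0.32721399,  0.26776224,  0.88994871])}
side {'K': array([[567.15266206,   0.        , 312.06324961],
       [  0.        , 567.15266206, 239.62624754],
       [  0.        ,   0.        ,   1.        ]]), 'dist': array([0.00351391, 0.        , 0.        , 0.        , 0.        ]), 'rvec': array([ 2.25267481, -0.03784655,  0.0091318 ]), 'tvec': array([-0.49530429,  0.01847556,  1.29288948])}
wrist {'K': array([[422.49070814,   0.        , 318.44690072],
       [  0.        , 422.49070814, 242.93726361],
       [  0.        ,   0.        ,   1.        ]]), 'dist': array([-0.03430375,  0.        ,  0.        ,  0.        ,  0.        ]), 'rvec': array([-2.42691926, -1.54049994, -0.23354511]), 'tvec': array([-0.52443219, -0.03615081,  0.39221165])}
```

View pics/scene0.png

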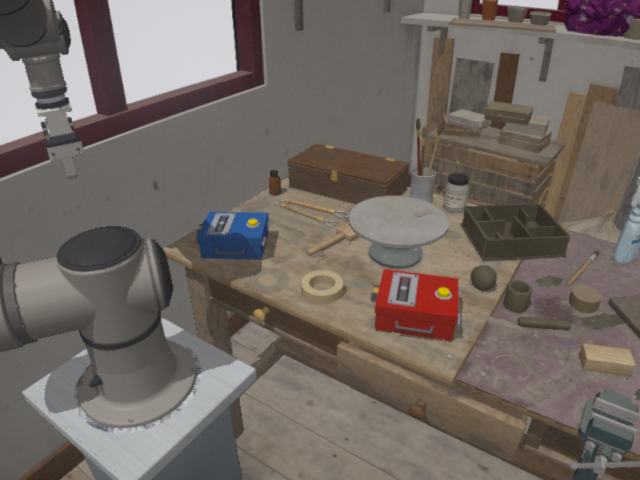

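View pics/side0.png

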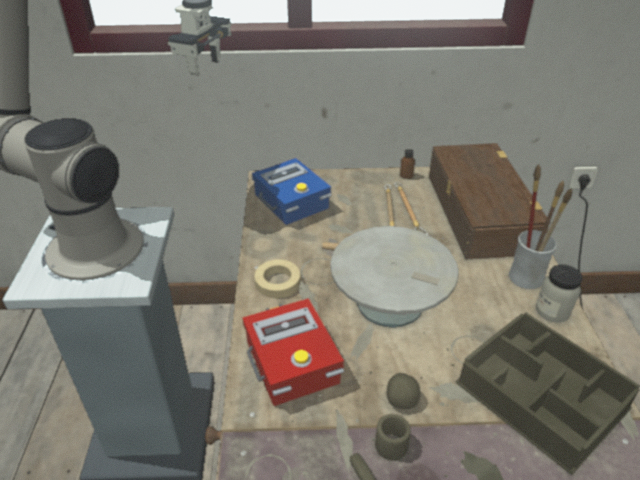

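View pics/wrist0.png

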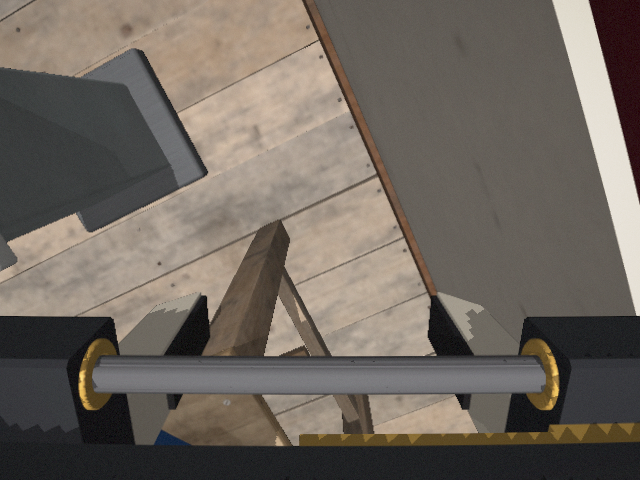

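Run:
```python
import cv2
a=cv2.imread("pics/scene0.png")[200:270,190:280]; b=cv2.imread("pics/side0.png")[150:230,245:340]
cv2.imwrite("pics/c1.png",cv2.resize(a,None,fx=8,fy=8,interpolation=cv2.INTER_CUBIC))
cv2.imwrite("pics/c2.png",cv2.resize(b,None,fx=7,fy=7,interpolation=cv2.INTER_CUBIC))
import numpy as np
for n in ("scene","side"):
    im=cv2.cvtColor(cv2.imread(f"pics/{n}0.png"),cv2.COLOR_BGR2HSV)
    m=cv2.inRange(im,(22,150,120),(36,255,255))
    k,l,s,c=cv2.connectedComponentsWithStats(m)
    for i in range(1,k):
        if s[i,4]>15: print(n,s[i],c[i])
```

```text
scene [248 219   9   7  47] [252.23404255 221.93617021]
scene [438 287  12  10  91] [442.98901099 291.75824176]
side [298 184   8   6  41] [301.26829268 186.56097561]
side [295 350  13  13 135] [300.91111111 356.06666667]
```

View pics/c1.png

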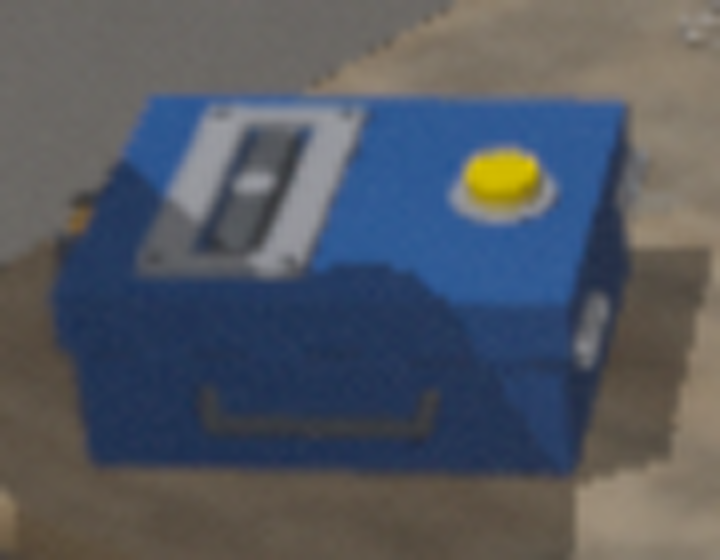

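View pics/c2.png

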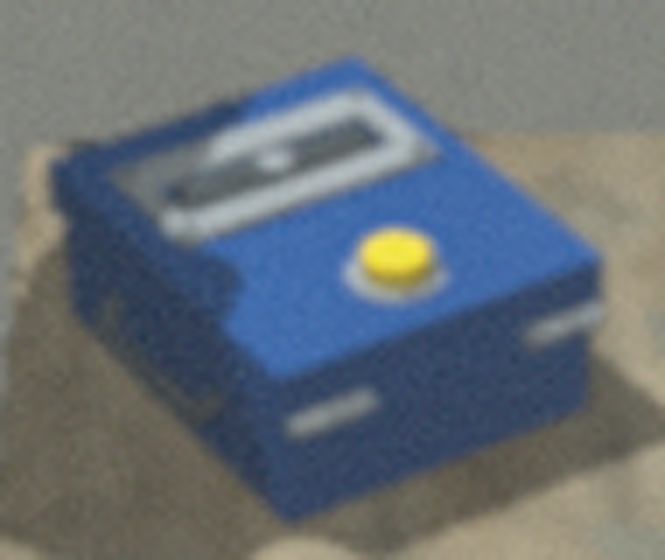

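```bash
cat > h.py <<'E'
import numpy as np, cv2
from cell import eyes
def P(n,info=None):
    i=info or eyes.camera_info(n); R=cv2.Rodrigues(i["rvec"])[0]; return i["K"],i["dist"],R,np.array(i["tvec"]).reshape(3)
def ray(n,px,info=None):
    K,d,R,t=P(n,info); u=cv2.undistortPoints(np.array([[px]],float),K,d)[0,0]
    v=R.T@np.array([u[0],u[1],1]); return -R.T@t, v/np.linalg.norm(v)
def tri(rays):
    A=sum(np.eye(3)-np.outer(v,v) for c,v in rays); b=sum((np.eye(3)-np.outer(v,v))@c for c,v in rays)
    x=np.linalg.solve(A,b); return x,[np.linalg.norm((np.eye(3)-np.outer(v,v))@(x-c)) for c,v in rays]
def plane(r,z): c,v=r; return c+v*(z-c[2])/v[2]
def proj(n,X,info=None):
    i=info or eyes.camera_info(n); return cv2.projectPoints(np.array(X,float).reshape(-1,1,3),i["rvec"],i["tvec"],i["K"],i["dist"])[0][:,0]
E
python3 - <<'E'
from h import *
f=lambda p,s,o:((p[0]+.5)/s-.5+o[0],(p[1]+.5)/s-.5+o[1])
for nm,a,b,z in [("btn",(502,168),(397,252),.08),("hdl",(252,183),(275,160),.073)]:
    r1=ray("scene",f(a,8,(190,200)));r2=ray("side",f(b,7,(245,150)))
    print(nm,tri([r1,r2]),plane(r1,z),plane(r2,z))
# lid corners
for p in [(150,97),(628,103),(575,305),(57,297)]: print("sc",plane(ray("scene",f(p,8,(190,200))),.07))
for p in [(355,57),(600,258),(270,378),(55,165)]: print("sd",plane(ray("side",f(p,7,(245,150))),.07))
E
```

```text
btn (array([0.47419436, 0.11665673, 0.08034387]), [np.float64(0.0009715956916931046), np.float64(0.0009715956916931267)]) [0.47582225 0.11861599 0.08      ] [0.47408549 0.11542985 0.08      ]
hdl (array([0.43213775, 0.18592362, 0.07381906]), [np.float64(0.0006750537888811444), np.float64(0.0006750537888811153)]) [0.43392589 0.18814159 0.073     ] [0.4320573  0.18596266 0.073     ]
sc [0.4617115  0.26213041 0.07      ]
sc [0.54547422 0.12482422 0.07      ]
sc [0.43637622 0.05674782 0.07      ]
sc [0.35271937 0.19299186 0.07      ]
sd [0.46074285 0.25989136 0.07      ]
sd [0.54335986 0.12399708 0.07      ]
sd [0.43133407 0.05787633 0.07      ]
sd [0.35417383 0.1905839  0.07      ]
```

Call:
carry_out(targets=[[[0, 0, 0], 0.147], [[0, 0, 0], 0.147], [[0, 0, 0], 0.147], [[0, 0, 0], 0.147], [[0, 0, 0], 0]], fingers=1, grip_force=10)

```text
time: 0.78
tool_pos: [0.2223, 0.4741, 0.1938]
tool_rot: [-3.137, 0.002, 2.098]
contact_force: [0.1, -0.2, -0.3]
opening: 0.0464
```

```bash
cat >> h.py <<'E'
from cell import monitor
from scipy.spatial.transform import Rotation as Ro
def Rt(s): return Ro.from_euler("xyz",s["tool_rot"]).as_matrix()
def to(x):
    s=monitor.observe(); d=Rt(s).T@(np.array(x)-s["tool_pos"]); print("pos",s["tool_pos"].round(4),"rot",s["tool_rot"].round(4),"F",s["contact_force"].round(2),"op",round(s["opening"],4),"t",s["time"],"\n shift",d.round(4)); return d
E
python3 - <<'E'
from h import *
s=monitor.observe(); i=eyes.camera_info("wrist"); R=cv2.Rodrigues(i["rvec"])[0]
print("cam in tool",Rt(s).T@(-R.T@i["tvec"]-s["tool_pos"]),(R@Rt(s)).round(3))
print("jaw/tool x angle",np.degrees(np.arctan2(*Rt(s)[1::-1,0])))
to([.4742,.1167,.195])
E
```

```text
cam in tool [ 8.24428762e-02 -3.85089615e-05 -1.88715956e-01] [[-0.001  1.     0.001]
 [-0.954 -0.001 -0.3  ]
 [-0.3   -0.001  0.954]]
jaw/tool x angle 120.19418359796609
pos [0.2223 0.4741 0.1938] rot [-3.1373e+00  2.1000e-03  2.0978e+00] F [ 0.11 -0.21 -0.28] op 0.0464 t 0.775 
 shift [-0.4356  0.038  -0.0005]
```

Call:
carry_out(targets=[[[-0.054, 0.005, 0], 0.02], [[-0.054, 0.005, 0], 0], [[-0.054, 0.005, 0], 0], [[-0.054, 0.005, 0], 0], [[-0.054, 0.005, 0], 0], [[-0.054, 0.005, 0], 0], [[-0.054, 0.005, 0], 0], [[-0.054, 0.003, 0], 0], [[0, 0, 0], 0]])

```text
time: 1.9
tool_pos: [0.4783, 0.1083, 0.1936]
tool_rot: [-3.139, 0.002, 2.113]
contact_force: [-0.2, -0.3, -1.0]
opening: 0.0001
```

Run:
```python
from h import *
to([.4742,.1167,.195])
i=eyes.camera_info("wrist")
cv2.imwrite("pics/w1.png",eyes.read_camera("wrist")[:,:,::-1])
import pickle; pickle.dump(i,open("w1.pkl","wb"))
```

```text
pos [0.4783 0.1083 0.1936] rot [-3.1385e+00  2.3000e-03  2.1129e+00] F [-0.16 -0.33 -1.01] op 0.0001 t 1.9 
 shift [ 0.0093  0.0008 -0.0014]
```

View pics/w1.png

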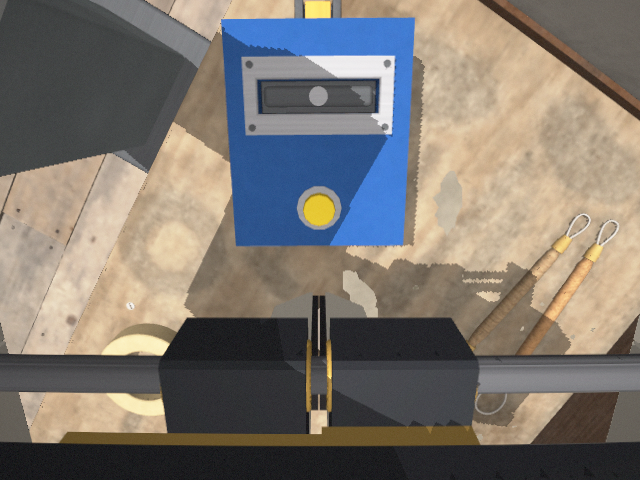

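Run:
```python
from h import *
import pickle
i=pickle.load(open("w1.pkl","rb"))
im=cv2.cvtColor(cv2.imread("pics/w1.png"),cv2.COLOR_BGR2HSV)
m=cv2.inRange(im,(22,150,120),(36,255,255)); m[:150]=0;m[260:]=0
M=cv2.moments(m,True); b=(M["m10"]/M["m00"],M["m01"]/M["m00"]); print(b)
B=plane(ray("wrist",b,i),.08); H=plane(ray("wrist",(318.5,96),i),.073); print(B,H,np.linalg.norm((H-B)[:2]),np.degrees(np.arctan2(*(H-B)[1::-1])))
s=monitor.observe(); print(proj("wrist",[s["tool_pos"]],i))
L,Rr=plane(ray("wrist",(258.5,97),i),.073),plane(ray("wrist",(378.5,95.5),i),.073); print(np.degrees(np.arctan2(*(Rr-L)[1::-1])),np.linalg.norm(L-Rr))
to([*B[:2],.0])
```

```text
(318.67717528373265, 209.14880201765448)
[0.47110875 0.11915488 0.08      ] [0.43038774 0.1866363  0.073     ] 0.07881587804446444 121.10847825704764
[[318.72084898 284.81331215]]
31.66770961797391 0.08335030619414957
pos [0.4772 0.1098 0.1936] rot [-3.1381e+00  1.4000e-03  2.1139e+00] F [-0.39  0.24 -0.64] op 0.0008 t 1.95 
 shift [0.0114 0.0003 0.1935]
```

Call:
carry_out(targets=[[[0.01, 0, 0.03], 0], [[0, 0, 0.03], 0], [[0, 0, 0], 0], [[0, 0, 0], 0]])

```text
time: 2.45
tool_pos: [0.4701, 0.1222, 0.1337]
tool_rot: [-3.14, 0.001, 2.124]
contact_force: [0.8, -0.3, 0.9]
opening: 0.0006
```

Run:
```python
from h import *
i=eyes.camera_info("wrist"); f=eyes.read_camera("wrist")[:,:,::-1]; cv2.imwrite("pics/w2.png",f)
im=cv2.cvtColor(f.copy(),cv2.COLOR_BGR2HSV)
m=cv2.inRange(im,(22,150,120),(36,255,255)); m[:150]=0;m[300:]=0
M=cv2.moments(m,True); b=(M["m10"]/M["m00"],M["m01"]/M["m00"]); print(b)
B=plane(ray("wrist",b,i),.08); print(B)
s=monitor.observe(); print(proj("wrist",[s["tool_pos"]],i))
to([*B[:2],.08])
s1=eyes.read_camera("side")[:,:,::-1]; s2=eyes.read_camera("scene")[:,:,::-1]
o=np.hstack([cv2.resize(s1[100:220,240:340],None,fx=4,fy=4),cv2.resize(s2[130:250,190:280],None,fx=4,fy=4)]);cv2.imwrite("pics/s2.png",o)
```

```text
(318.0241379310345, 256.4655172413793)
[0.47081495 0.1196867  0.08      ]
[[318.90097174 288.36968974]]
pos [0.4701 0.1221 0.1337] rot [-3.1397e+00  6.0000e-04  2.1239e+00] F [-0.23 -0.66  0.13] op 0.0006 t 2.5 
 shift [-0.0024 -0.0005  0.0537]
```

View pics/w2.png

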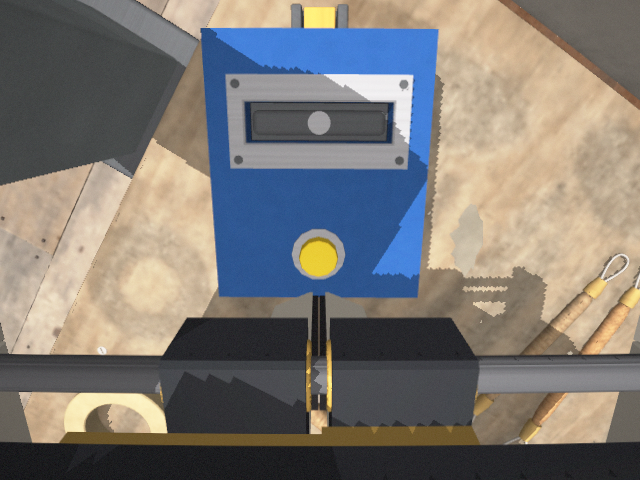

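View pics/s2.png

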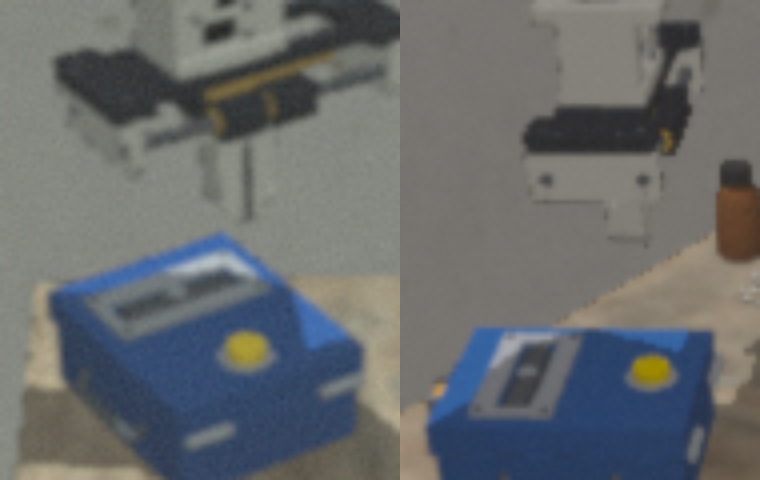

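Run:
```python
from h import *
s=monitor.observe();R=Rt(s);print(s["time"])
c=[s["tool_pos"]+R@np.array([a,b,0]) for a,b in [(0,0),(.0095,0),(-.0095,0),(.0095,.01),(-.0095,.01),(.0095,-.01),(-.0095,-.01)]]
f=[cv2.imread("pics/s2.png")]
o=f[0]
for n,ox,oy,dx in (("side",240,100,0),("scene",190,130,400)):
    p=proj(n,c); 
    for q in p: cv2.circle(o,(int((q[0]-ox+.5)*4+dx),int((q[1]-oy+.5)*4)),2,(0,0,255),-1)
cv2.imwrite("pics/s2b.png",o)
i=eyes.camera_info("wrist"); print(proj("wrist",c,i).round())
```

```text
2.6
[[319. 288.]
 [319. 270.]
 [319. 306.]
 [340. 270.]
 [339. 306.]
 [298. 270.]
 [299. 306.]]
```

View pics/s2b.png

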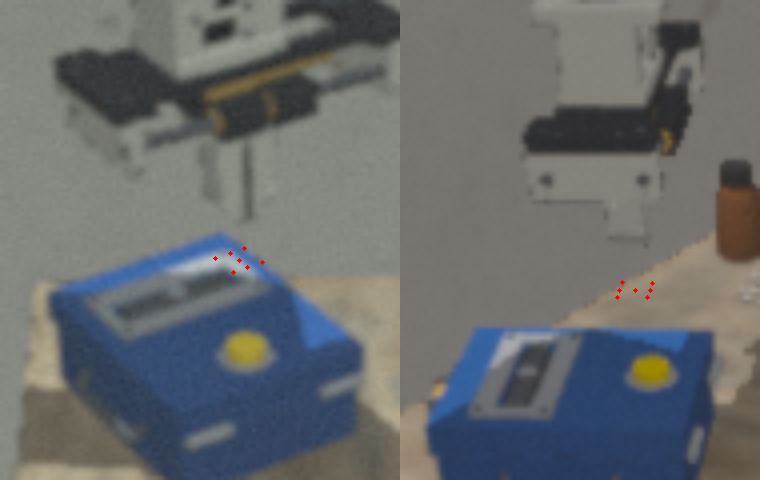

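Run:
```python
from h import *
s=monitor.observe();R=Rt(s)
# tip: side bottom-of-finger seam, scene bottom centre
r1=ray("side",((247+.5)/4-.5+240,(219+.5)/4-.5+100)); r2=ray("scene",((628-400+.5)/4-.5+190,(239+.5)/4-.5+130))
x,e=tri([r1,r2]); print(x,e,R.T@(x-s["tool_pos"]))
a=eyes.read_camera("side")[:,:,::-1];b=eyes.read_camera("scene")[:,:,::-1]
f=lambda im,x,y:cv2.resize(im[y:y+75,x:x+50],None,fx=8,fy=8,interpolation=cv2.INTER_CUBIC)
o=np.hstack([f(a,275,100),f(b,215,140)])
for z in (0,-.01,-.02,-.03,-.04,-.05):
  for n,ox,oy,dx in (("side",275,100,0),("scene",215,140,400)):
    q=proj(n,[s["tool_pos"]+R@np.array([0,0,z])])[0]; cv2.circle(o,(int((q[0]-ox+.5)*8+dx),int((q[1]-oy+.5)*8)),2,(0,0,255),-1)
cv2.imwrite("pics/s3.png",o)
```

```text
[0.47614977 0.12734746 0.16135003] [np.float64(0.003214135400364004), np.float64(0.003214135400363994)] [ 0.00177922  0.00774755 -0.02756788]
```

View pics/s3.png

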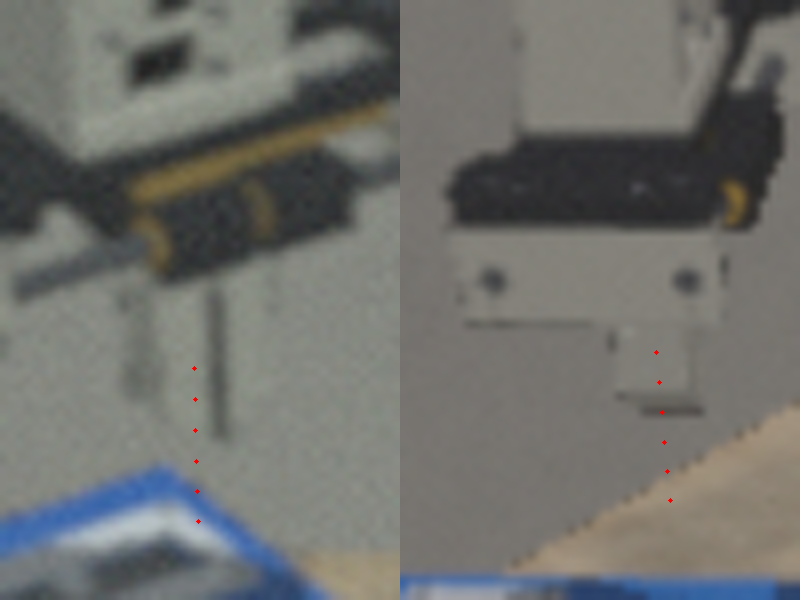

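Run:
```python
from h import *
R=Ro.from_euler("xyz",[-3.14006633e+00,-2.29353500e-04,2.70277110e+00]).as_matrix();t=np.array([0.22277208,0.47489074,0.19515105])
a=cv2.imread("pics/side0.png");b=cv2.imread("pics/scene0.png")
f=lambda im,x,y:cv2.resize(im[y:y+75,x:x+75],None,fx=5,fy=5,interpolation=cv2.INTER_CUBIC)
o=np.hstack([f(a,165,10),f(b,30,120)])
for y in (-.046,.046):
 for z in (0,-.019,-.03,-.066):
  for n,ox,oy,dx in (("side",165,10,0),("scene",30,120,375)):
    q=proj(n,[t+R@np.array([0,y,z])])[0]; cv2.circle(o,(int((q[0]-ox+.5)*5+dx),int((q[1]-oy+.5)*5)),2,(0,0,255),-1)
cv2.imwrite("pics/s0.png",o)
```

```text
(no output)
```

View pics/s0.png

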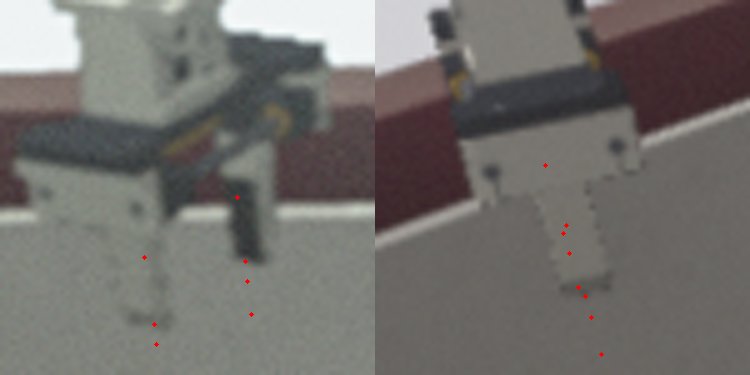

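Call:
carry_out(targets=[[[-0.004, 0, 0.02], 0], [[0, 0, 0.02], 0], [[0, 0, 0.008], 0], [[0, 0, 0], 0]])

```text
time: 3.2
tool_pos: [0.4744, 0.1178, 0.0867]
tool_rot: [3.139, 0.003, 2.122]
contact_force: [-0.2, -0.2, -0.1]
opening: 0.0005
```

Call:
carry_out(targets=[[[0, 0, 0.003], 0], [[0, 0, 0.003], 0], [[0, 0, 0], 0]])

```text
time: 3.58
tool_pos: [0.4755, 0.1179, 0.0818]
tool_rot: [3.136, 0.004, 2.122]
contact_force: [-0.3, -0.1, 0.5]
opening: 0.0003
```

Run:
```python
from h import *
to([.4725,.118,.08])
a=eyes.read_camera("side")[:,:,::-1];b=eyes.read_camera("scene")[:,:,::-1]
f=lambda im,x,y:cv2.resize(im[y:y+90,x:x+80],None,fx=5,fy=5,interpolation=cv2.INTER_CUBIC)
cv2.imwrite("pics/s4.png",np.hstack([f(a,265,120),f(b,205,160)]))
```

```text
pos [0.4755 0.1179 0.0818] rot [3.1362 0.0044 2.1222] F [-0.31 -0.06  0.48] op 0.0003 t 3.575 
 shift [ 0.0017 -0.0026  0.0018]
```

View pics/s4.png

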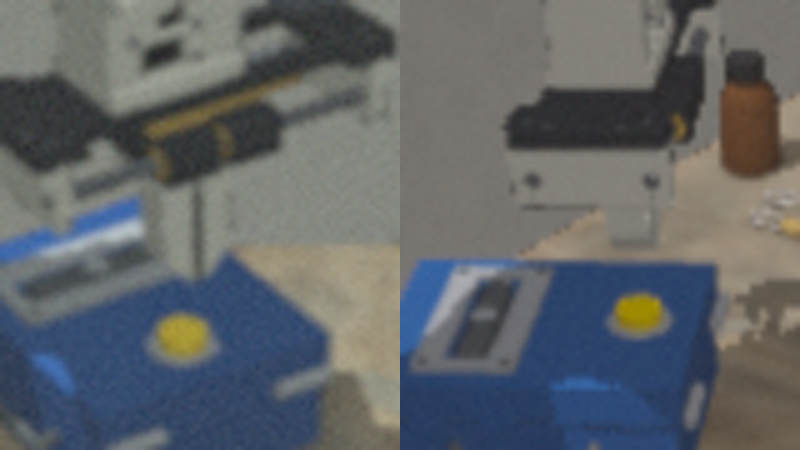

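Run:
```python
from h import *
s=monitor.observe();R=Rt(s)
o=cv2.imread("pics/s4.png")
for n,ox,oy,dx in (("side",265,120,0),("scene",205,160,400)):
  for ez,c in ((-.028,(0,0,255)),):
   for a in (-.0095,.0095):
    for b in (-.019,0,.019):
      q=proj(n,[s["tool_pos"]+R@np.array([a,b,ez])])[0]; cv2.circle(o,(int((q[0]-ox+.5)*5+dx),int((q[1]-oy+.5)*5)),2,c,-1)
  for z in (.08,.1,.11):
      q=proj(n,[[.4725,.118,z]])[0]; cv2.circle(o,(int((q[0]-ox+.5)*5+dx),int((q[1]-oy+.5)*5)),2,(0,255,0),-1)
cv2.imwrite("pics/s4b.png",o)
```

```text
(no output)
```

View pics/s4b.png

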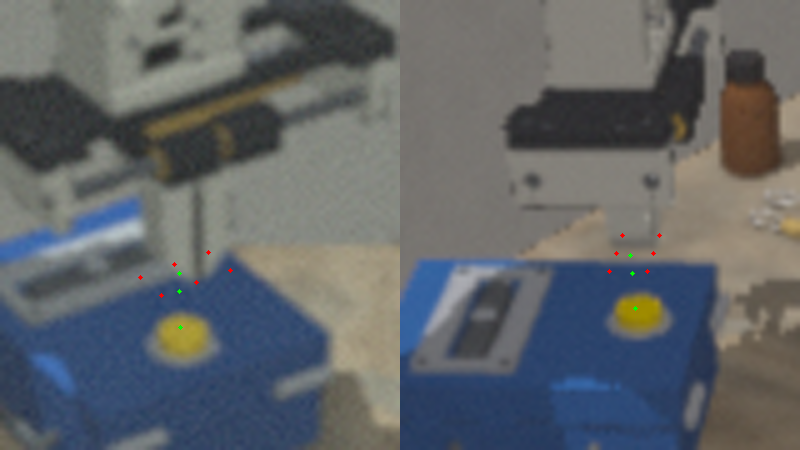

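Call:
carry_out(targets=[[[0.001, -0.002, 0.008], 0], [[0, 0, 0.008], 0], [[0, 0, 0], 0]])

```text
time: 4.05
tool_pos: [0.4731, 0.1177, 0.0647]
tool_rot: [3.136, 0.004, 2.122]
contact_force: [0.9, -0.2, 0.5]
opening: 0.0002
```

Run:
```python
from h import *
to([.4735,.1175,.052])
```

```text
pos [0.4731 0.1177 0.0647] rot [3.1363 0.0044 2.1223] F [ 0.89 -0.21  0.52] op 0.0002 t 4.05 
 shift [-0.0003  0.0001  0.0127]
```

No contact at reported z = 0.065, so the true tip is indeed higher than reported. I'll go on in small steps.

Call:
carry_out(targets=[[[0, 0, 0.005], 0], [[0, 0, 0.003], 0], [[0, 0, 0], 0]])

```text
time: 4.42
tool_pos: [0.4733, 0.1177, 0.056]
tool_rot: [3.136, 0.004, 2.122]
contact_force: [-0.7, 0.1, 0.3]
opening: 0.0008
```

Call:
carry_out(targets=[[[0, 0, 0.003], 0], [[0, 0, 0], 0]])

```text
time: 4.68
tool_pos: [0.4734, 0.1177, 0.053]
tool_rot: [3.136, 0.004, 2.122]
contact_force: [-0.8, 0.4, -0.0]
opening: 0.001
```

Call:
carry_out(targets=[[[0, 0, 0.002], 0], [[0, 0, 0], 0]])

```text
time: 4.92
tool_pos: [0.4735, 0.1177, 0.051]
tool_rot: [3.136, 0.005, 2.122]
contact_force: [0.1, 0.4, -0.2]
opening: 0.0006
```

Call:
carry_out(targets=[[[0, 0, 0.002], 0], [[0, 0, 0], 0]])

```text
time: 5.18
tool_pos: [0.4738, 0.1178, 0.0492]
tool_rot: [3.135, 0.005, 2.122]
contact_force: [-0.8, 0.1, 1.6]
opening: 0.0007
```

Run:
```python
from h import *
to([.4735,.1175,.052])
a=eyes.read_camera("side")[:,:,::-1];b=eyes.read_camera("scene")[:,:,::-1]
f=lambda im,x,y:cv2.resize(im[y:y+90,x:x+80],None,fx=5,fy=5,interpolation=cv2.INTER_CUBIC)
cv2.imwrite("pics/s5.png",np.hstack([f(a,265,120),f(b,205,160)]))
```

```text
pos [0.4738 0.1178 0.0492] rot [3.1354 0.0049 2.1224] F [-0.84  0.13  1.58] op 0.0007 t 5.175 
 shift [-0.0001 -0.0003 -0.0028]
```

View pics/s5.png

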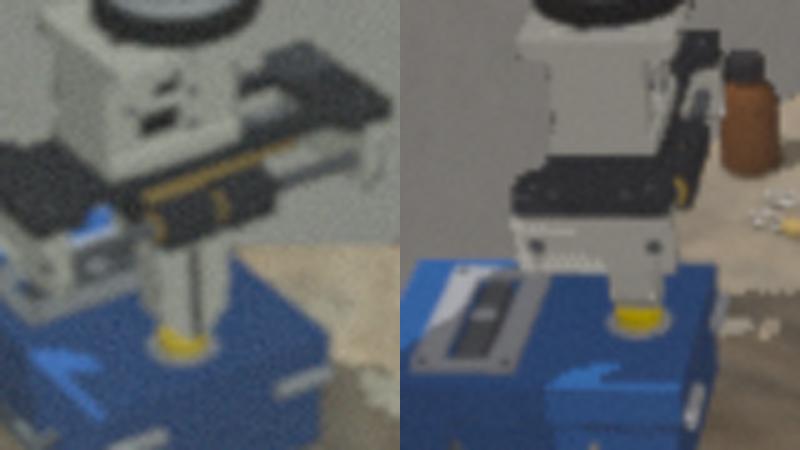

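Call:
carry_out(targets=[[[0, 0, 0.003], 0], [[0, 0, 0.003], 0], [[0, 0, 0], 0]])

```text
time: 5.65
tool_pos: [0.4738, 0.1178, 0.0432]
tool_rot: [3.135, 0.005, 2.122]
contact_force: [-0.7, 0.1, 3.6]
opening: 0.0006
```

Run:
```python
from h import *
to([.4735,.1175,.052])
a=eyes.read_camera("side")[:,:,::-1];b=eyes.read_camera("scene")[:,:,::-1]
f=lambda im,x,y:cv2.resize(im[y:y+90,x:x+80],None,fx=5,fy=5,interpolation=cv2.INTER_CUBIC)
cv2.imwrite("pics/s6.png",np.hstack([f(a,250,120),f(b,205,160)]))
```

```text
pos [0.4738 0.1178 0.0432] rot [3.135  0.0051 2.1224] F [-0.66  0.12  3.62] op 0.0006 t 5.65 
 shift [-0.0001 -0.0004 -0.0088]
```

View pics/s6.png

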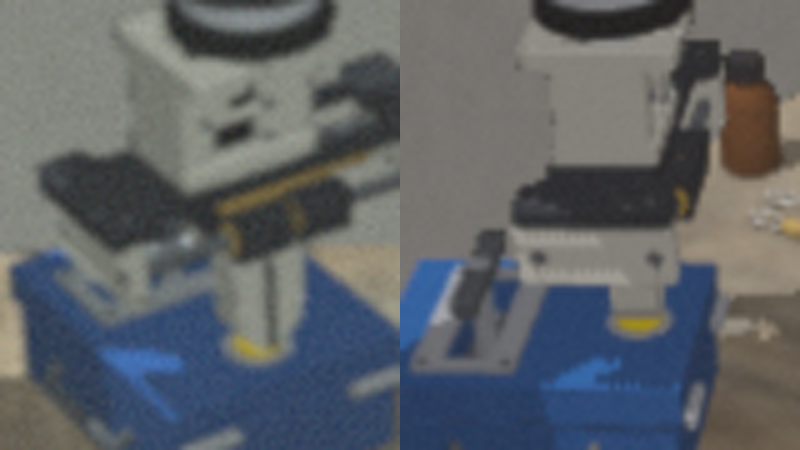

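Call:
carry_out(targets=[[[0, 0, -0.03], 0], [[0, 0, -0.04], 0], [[0, 0, -0.04], 0], [[0.02, 0, 0], -0.175], [[0, 0, 0], -0.175], [[0, 0, 0], -0.175], [[0, 0, 0], -0.175], [[0, 0, 0], -0.175], [[0, 0, 0], -0.175]], fingers=0.5)

```text
time: 6.88
tool_pos: [0.4617, 0.1355, 0.1547]
tool_rot: [-3.14, 0.006, -3.078]
contact_force: [0.8, 0.1, -0.3]
opening: 0.0457
```

Call:
carry_out(targets=[[[0, 0, 0], -0.175], [[0, 0, 0], -0.175], [[0, 0, 0], -0.15], [[0, 0, 0], 0]])

```text
time: 7.38
tool_pos: [0.4613, 0.1354, 0.1534]
tool_rot: [-3.138, 0.003, -2.561]
contact_force: [-0.6, 0.4, 0.7]
opening: 0.0462
```

Run:
```python
from h import *
print(monitor.observe()["qpos"].round(3))
to([.4315,.1863,.0485])
a=eyes.read_camera("side")[:,:,::-1];b=eyes.read_camera("scene")[:,:,::-1]
f=lambda im,x,y:cv2.resize(im[y:y+100,x:x+100],None,fx=4,fy=4,interpolation=cv2.INTER_CUBIC)
cv2.imwrite("pics/s7.png",np.hstack([f(a,235,110),f(b,190,150)]))
i=eyes.camera_info("wrist"); cv2.imwrite("pics/w7.png",eyes.read_camera("wrist")[:,:,::-1])
import pickle; pickle.dump(i,open("w7.pkl","wb"))
```

```text
[ 1.270e-01  3.000e-01  1.711e+00 -2.000e-03  1.126e+00 -2.023e+00]
pos [0.4613 0.1354 0.1534] rot [-3.1384e+00  3.0000e-03 -2.5613e+00] F [-0.58  0.43  0.71] op 0.0462 t 7.375 
 shift [-0.0027  0.0593  0.1047]
```

View pics/s7.png

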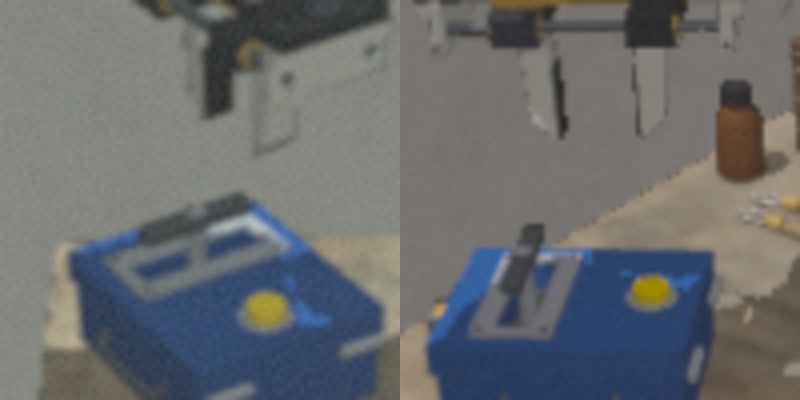

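View pics/w7.png

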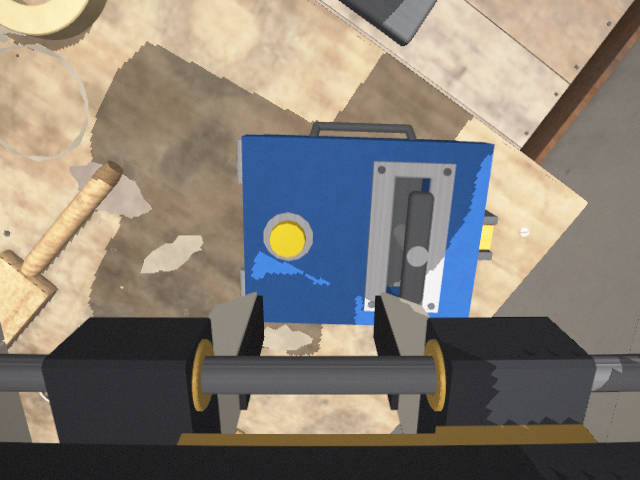

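Run:
```python
from h import *
import pickle
i=pickle.load(open("w7.pkl","rb"))
r=[ray("side",((198+.5)/4-.5+235,(213+.5)/4-.5+110)),ray("scene",((524-400+.5)/4-.5+190,(258+.5)/4-.5+150)),ray("wrist",(417,256),i)]
print(tri(r)); print([plane(q,.103).round(4) for q in r])
# bar ends in wrist
a,b=plane(ray("wrist",(422,194),i),.103),plane(ray("wrist",(413,310),i),.103); print(np.degrees(np.arctan2(*(a-b)[1::-1])))
```

```text
(array([0.43274495, 0.1871238 , 0.09866069]), [np.float64(0.0012503474545693038), np.float64(0.0018842332149464865), np.float64(0.0021425532335490635)])
[array([0.4339, 0.1816, 0.103 ]), array([0.4271, 0.1786, 0.103 ]), array([0.4302, 0.1864, 0.103 ])]
-147.06357776319422
```

Call:
carry_out(targets=[[[-0.003, 0.03, 0], 0.035], [[0, 0.029, 0], 0], [[0, 0, 0.03], 0], [[0, 0, 0.03], 0], [[0, 0, 0], 0]])

```text
time: 8.15
tool_pos: [0.4328, 0.1888, 0.0927]
tool_rot: [-3.138, 0.006, -2.61]
contact_force: [-0.4, -0.8, 0.7]
opening: 0.0459
```

Run:
```python
from h import *
to([.4315,.1863,.0485])
a=eyes.read_camera("side")[:,:,::-1];b=eyes.read_camera("scene")[:,:,::-1]
f=lambda im,x,y:cv2.resize(im[y:y+100,x:x+100],None,fx=4,fy=4,interpolation=cv2.INTER_CUBIC)
cv2.imwrite("pics/s8.png",np.hstack([f(a,235,110),f(b,190,150)]))
i=eyes.camera_info("wrist"); cv2.imwrite("pics/w8.png",eyes.read_camera("wrist")[:,:,::-1])
```

```text
pos [0.4328 0.1888 0.0927] rot [-3.1379  0.0057 -2.6101] F [-0.43 -0.76  0.73] op 0.0459 t 8.15 
 shift [ 0.0027 -0.0013  0.0441]
```

View pics/s8.png

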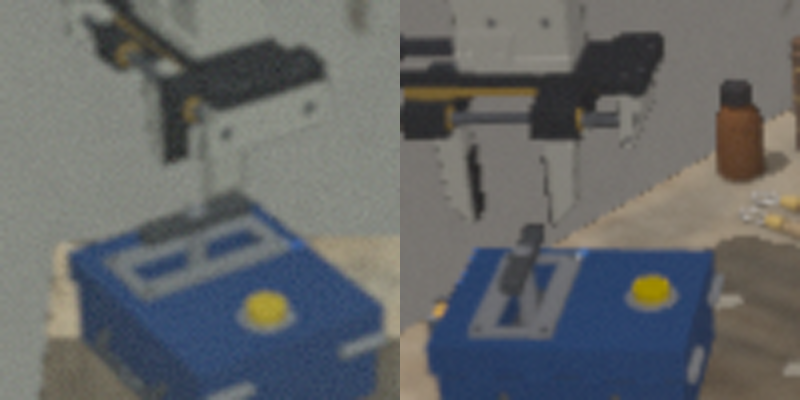

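View pics/w8.png

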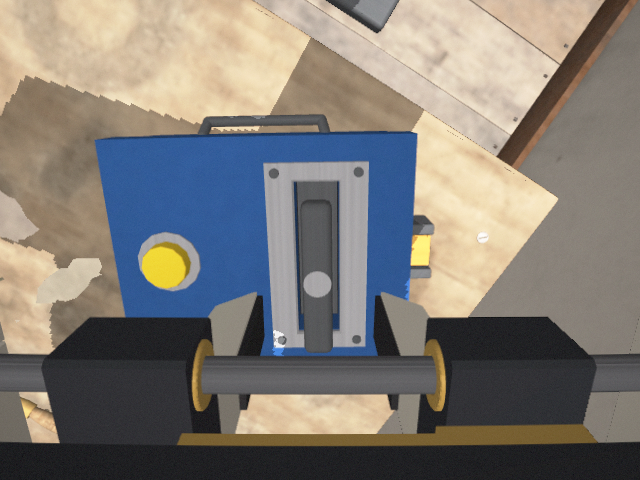

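Call:
carry_out(targets=[[[0.002, -0.001, 0.015], 0], [[0, 0, 0.015], 0], [[0, 0, 0.008], 0], [[0, 0, 0.005], 0], [[0, 0, 0], 0]])

```text
time: 8.93
tool_pos: [0.439, 0.1879, 0.0564]
tool_rot: [-3.133, 0.022, -2.612]
contact_force: [-0.1, 0.3, -0.1]
opening: 0.0459
```

Run:
```python
from h import *
to([.4315,.1863,.0485])
a=eyes.read_camera("side")[:,:,::-1];b=eyes.read_camera("scene")[:,:,::-1]
f=lambda im,x,y:cv2.resize(im[y:y+100,x:x+100],None,fx=4,fy=4,interpolation=cv2.INTER_CUBIC)
cv2.imwrite("pics/s9.png",np.hstack([f(a,235,110),f(b,190,150)]))
i=eyes.camera_info("wrist"); cv2.imwrite("pics/w9.png",eyes.read_camera("wrist")[:,:,::-1])
```

```text
pos [0.439  0.1879 0.0564] rot [-3.1332  0.0217 -2.612 ] F [-0.11  0.29 -0.11] op 0.0459 t 8.925 
 shift [0.0074 0.0024 0.0077]
```

View pics/s9.png

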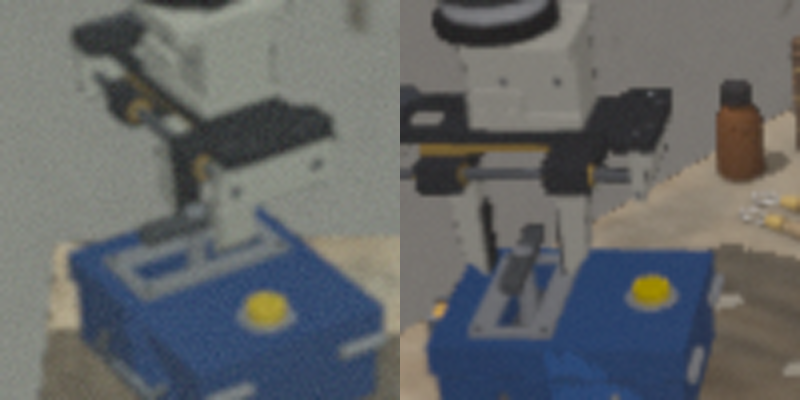

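View pics/w9.png

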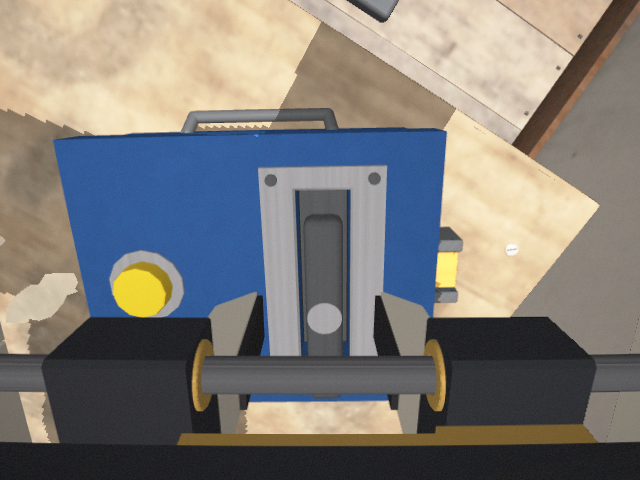

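Call:
carry_out(targets=[[[0.004, 0.001, 0.002], 0], [[0.003, 0.001, 0.002], 0], [[0, 0, 0.002], 0], [[0, 0, 0.001], 0], [[0, 0, 0], 0]])

```text
time: 9.7
tool_pos: [0.4317, 0.1862, 0.0493]
tool_rot: [-3.133, 0.023, -2.612]
contact_force: [0.3, 0.4, 0.4]
opening: 0.0454
```

Run:
```python
from h import *
to([.4315,.1863,.0485]); print(monitor.observe()["qpos"].round(3))
a=eyes.read_camera("side")[:,:,::-1];b=eyes.read_camera("scene")[:,:,::-1]
f=lambda im,x,y:cv2.resize(im[y:y+100,x:x+100],None,fx=4,fy=4,interpolation=cv2.INTER_CUBIC)
cv2.imwrite("pics/s10.png",np.hstack([f(a,235,110),f(b,190,150)]))
```

```text
pos [0.4317 0.1862 0.0493] rot [-3.1329  0.0227 -2.6117] F [0.27 0.37 0.44] op 0.0454 t 9.7 
 shift [0.0002 0.0002 0.0008]
[ 0.245  0.415  1.887 -0.003  0.816 -1.853]
```

View pics/s10.png

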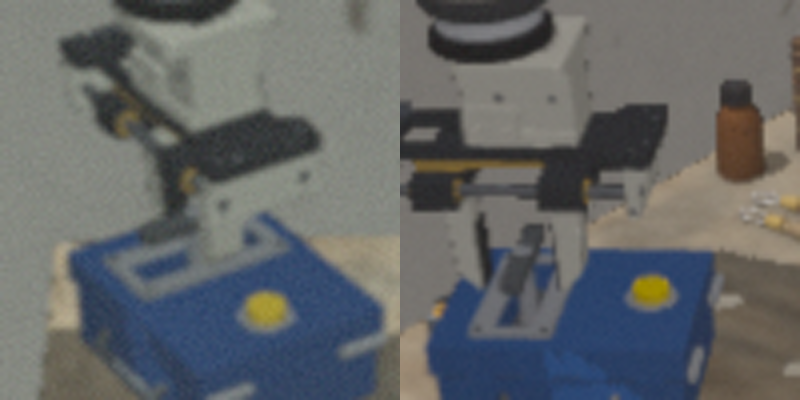

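Call:
carry_out(targets=[[[0, 0, 0], 0], [[0, 0, 0], 0], [[0, 0, 0], 0], [[0, 0, 0], 0]], fingers=1, grip_force=12)

```text
time: 10.3
tool_pos: [0.432, 0.1862, 0.0495]
tool_rot: [-3.133, 0.023, -2.612]
contact_force: [0.1, -0.3, -0.2]
opening: 0.0143
```

Run:
```python
from h import *
to([.4315,.1863,.0485]); print(monitor.observe()["torque"].round(2))
```

```text
pos [0.432  0.1862 0.0495] rot [-3.1328  0.0231 -2.6118] F [ 0.09 -0.26 -0.16] op 0.0143 t 10.3 
 shift [0.0004 0.0003 0.001 ]
[0.18 0.14 0.05]
```

Call:
carry_out(targets=[[[0, 0, 0], 0.12], [[0, 0, 0], 0.12], [[0, 0, 0], 0.12], [[0, 0, 0], 0.12], [[0, 0, 0], 0]])

```text
time: 10.92
tool_pos: [0.4319, 0.186, 0.0495]
tool_rot: [3.139, 0.024, -3.105]
contact_force: [0.3, 0.1, 0.2]
opening: 0.0139
```

Run:
```python
from h import *
to([.4315,.1863,.0495]); print(monitor.observe()["torque"].round(2))
```

```text
pos [0.4319 0.186  0.0495] rot [ 3.1391  0.0243 -3.1045] F [0.34 0.12 0.24] op 0.0139 t 10.925 
 shift [ 0.0004  0.0003 -0.    ]
[ 0.04  0.   -0.02]
```

Call:
carry_out(targets=[[[0, 0, 0], 0.12], [[0, 0, 0], 0.12], [[0, 0, 0], 0.12], [[0, 0, 0], 0.12], [[0, 0, 0], 0.12], [[0, 0, 0], 0.12], [[0, 0, 0], 0]])

```text
time: 11.8
tool_pos: [0.4317, 0.1857, 0.0495]
tool_rot: [3.125, 0.017, 2.458]
contact_force: [-0.1, -0.0, -1.0]
opening: 0.0141
```

Call:
carry_out(targets=[[[0, 0, 0], 0.06], [[0, 0, 0], 0.05], [[0, 0, 0], 0]])

```text
time: 12.18
tool_pos: [0.4317, 0.1857, 0.0495]
tool_rot: [3.123, 0.015, 2.358]
contact_force: [-0.1, 0.8, 0.6]
opening: 0.0141
```

Run:
```python
from h import *
to([.4315,.1863,.0495]); print(monitor.observe()["torque"].round(2))
```

```text
pos [0.4317 0.1857 0.0495] rot [3.1231 0.0152 2.3582] F [-0.11  0.76  0.58] op 0.0141 t 12.175 
 shift [ 0.0006  0.0003 -0.    ]
[-0.14  0.08 -0.08]
```

Call:
carry_out(targets=[[[0, 0, 0], 0.04], [[0, 0, 0], 0.03], [[0, 0, 0], 0]])

```text
time: 12.55
tool_pos: [0.4318, 0.1859, 0.0495]
tool_rot: [3.122, 0.014, 2.289]
contact_force: [1.1, 0.5, -0.4]
opening: 0.0143
```

Run:
```python
from h import *
to([.4315,.1863,.0495]); print(monitor.observe()["torque"].round(2))
```

```text
pos [0.4318 0.1859 0.0495] rot [3.1219 0.0141 2.2894] F [ 1.14  0.55 -0.43] op 0.0143 t 12.55 
 shift [ 0.0005  0.     -0.    ]
[-0.    0.03  0.29]
```

Call:
carry_out(targets=[[[0, 0, 0], 0.04], [[0, 0, 0], 0.03]])

```text
time: 12.8
tool_pos: [0.4318, 0.186, 0.0495]
tool_rot: [3.121, 0.013, 2.219]
contact_force: [-0.3, 0.6, -0.6]
opening: 0.0154
```

Run:
```python
from h import *
to([.4315,.1863,.0495]); print(monitor.observe()["torque"].round(2))
```

```text
pos [0.4318 0.186  0.0495] rot [3.1208 0.0128 2.219 ] F [-0.26  0.6  -0.61] op 0.0154 t 12.8 
 shift [ 0.0005 -0.      0.    ]
[-0.02  0.1   0.36]
```

Call:
carry_out(targets=[[[0, 0, 0], 0], [[0, 0, 0], 0], [[0, 0, 0], 0], [[0, 0, 0], 0]], fingers=0.5)

```text
time: 13.3
tool_pos: [0.4317, 0.1858, 0.0495]
tool_rot: [3.121, 0.012, 2.219]
contact_force: [-0.5, -0.2, -0.5]
opening: 0.0451
```

Call:
carry_out(targets=[[[0, 0, -0.01], 0], [[0, 0, -0.02], 0], [[0, 0, -0.03], 0], [[0, 0, -0.04], 0], [[0, 0, -0.04], 0], [[0, 0, 0], 0], [[0, 0, 0], 0]])

```text
time: 14.18
tool_pos: [0.4278, 0.1853, 0.1968]
tool_rot: [3.12, 0.013, 2.219]
contact_force: [-0.4, -0.2, -0.9]
opening: 0.0457
```

Run:
```python
from h import *
to([.4315,.1863,.0495])
a=eyes.read_camera("side")[:,:,::-1];b=eyes.read_camera("scene")[:,:,::-1]
f=lambda im,x,y:cv2.resize(im[y:y+100,x:x+100],None,fx=4,fy=4,interpolation=cv2.INTER_CUBIC)
cv2.imwrite("pics/s11.png",np.hstack([f(a,235,110),f(b,190,150)]))
cv2.imwrite("pics/scene11.png",b)
i=eyes.camera_info("wrist"); cv2.imwrite("pics/w11.png",eyes.read_camera("wrist")[:,:,::-1])
import pickle; pickle.dump(i,open("w11.pkl","wb"))
```

```text
pos [0.4278 0.1853 0.1968] rot [3.1197 0.0129 2.2189] F [-0.42 -0.16 -0.92] op 0.0457 t 14.175 
 shift [0.0004 0.0003 0.1474]
```

View pics/s11.png

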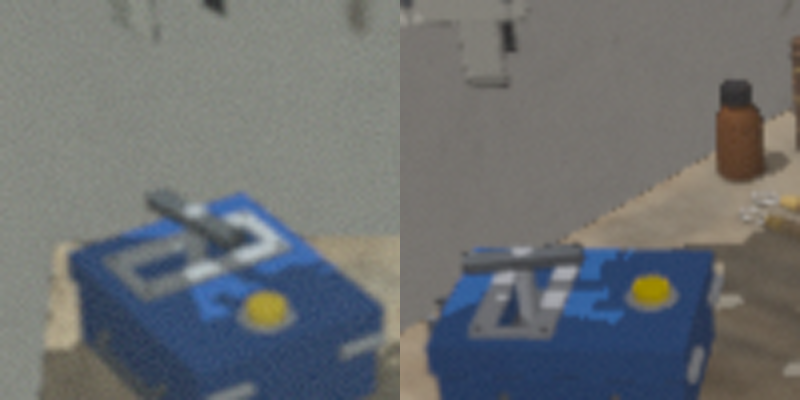

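View pics/w11.png

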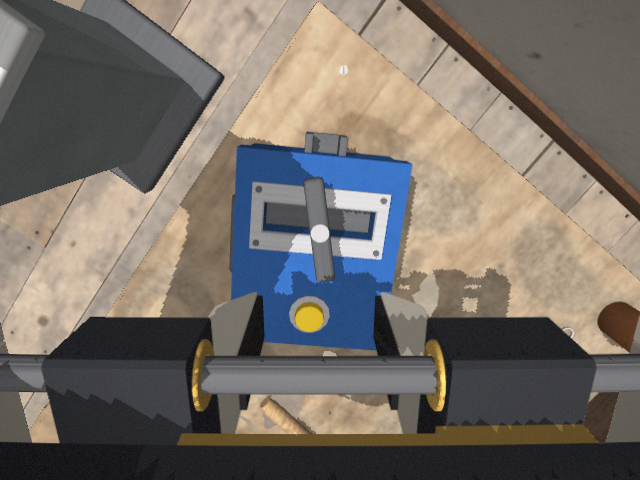

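View pics/scene11.png

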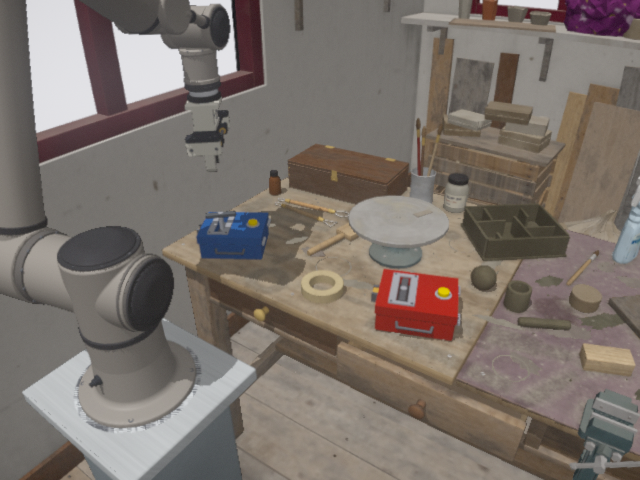

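Run:
```python
from h import *
import pickle
i=pickle.load(open("w11.pkl","rb"))
w=lambda p,z:plane(ray("wrist",p,i),z)
g=lambda a,b:np.degrees(np.arctan2(*(b-a)[1::-1]))
bar=g(w((313.5,180),.103),w((325,279),.103)); slot=g(w((254.5,215),.073),w((387.5,228),.073)); sl2=g(w((259,189),.073),w((384,201),.073))
print(bar,slot,sl2,"turn cw",(sl2-bar)%180)
```

```text
-46.52543901385275 30.99319814416551 31.281491590895268 turn cw 77.80693060474802
```

Run:
```python
from cell import order
print(order.hand_in())
```

```text
the job is handed in; nothing more can be done
None
```

The blue case is unlatched. I pressed its button with the closed fingertips (3.6 N, about 6 mm down) and the T-handle popped up. I then gripped the bar, turned it clockwise until the torque rose at the stop, let go and lifted clear. I handed the job in at about 14 s.

**Last checks:**
- **Handle turn:** the wrist picture puts the bar at about 77.8° clockwise from the slot. The stop is at 77.3°.
- **Brass tongue:** it no longer shows brass at the +y edge of the blue case.
- **Red case:** its handle is still flush, and I never went near it.
- **Gripper:** it is open and touching nothing, with forces near zero.

**What disagreed:**
- **Tip height:** the reported TCP read about 30 mm lower than the real fingertips. All three cameras and the contact with the button agreed on this, so I corrected every height for it.
- **Button position:** the fixed cameras and the wrist camera differed by about 4 mm, and I aimed between them.
- **Over-turn:** the gripper turned about 1.45 rad in all, so it slipped about 0.1 rad on the bar once the stop was reached.

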